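# Bring a dental model under the swing-over magnifier

### The arm

A 6-joint arm with a two-finger parallel gripper is mounted at the origin on the work surface. World frame = base frame: x ahead of the robot, y to its left, z up, the work surface at z = 0. Lengths are in mm, angles in rad, forces in N, time in s.
With the tool pointing down it reaches from about 300 to 775 mm from the base axis. Payload 14.6 kg.
Tool frame: the origin (TCP) lies between the finger pads; the fingertips stand 11 mm ahead of it and the grasp point (between the pads) lies 8 mm behind it; z points along the fingers, y is the direction in which the jaws open and shut (so a half turn about z gives the same grasp; the last joint's range is limited). The gripper opens to 94 mm and grips with 3 to 60 N. Pads are 16 mm wide; open, the fingers measure 119 mm over their backs; the gripper's body (75 mm by 177 mm) begins 78 mm behind the grasp point.
Start: joints at [1.192, 0.3, 1.521, -0, 1.321, -0.067], TCP at [168.722, 523.471, 216.446] pointing down, gripper open.
Joint ranges: [-3.03, 3.03], [-0.79, 2.21], [0.23, 2.52], [-1.04, 4.18], [0, 3.07], [-2.55, 2.55]. Speed limits (rad/s): [2.22, 2.22, 2.57, 3.14, 3.14, 3.14].

### API

Orientations are given as [roll, pitch, yaw] about the fixed x, y, z axes, in that order (R = Rz(yaw) Ry(pitch) Rx(roll)).
In Python, from cell import * gives the robot as it stands.
- The arm moves only by the tool arm_command, never from a script. Its argument "deltas" is a list of rows, each an object with "xyz": the shift along the world's x, y, z in m, a list of three; "turn": the turn, a rotation vector about the world's x, y, z in rad, a list of three. A call has 1 to 12 rows; each row shifts and turns the commanded pose from where the row before left it; what a row does not reach is not made up. A row lasts 1/8 s, in which the tool goes at most 62.5 mm and 10.7 degrees, less where a joint would pass 70% of its speed; a pose out of reach is approached as far as the arm can. A call with a gripper value outside its range is refused whole. "gripper" is the closure, from 0 (fully open) to 1 (shut), set as the call begins (left out, the last holds). The fingers move at their own pace and stop on an object; "force" is the grip in N (left out, the last holds). Time passes only in rows, so rows that do not move let the fingers close. It gives the time, the measured TCP pose, the force and the opening at its end, in the units of the state.
- read_state(): the state, without advancing time (a new reading comes with each control period).
- camera(name): name is "scene" or "top"; returns a dict with "color" (400x640x3 uint8, red, green, blue), "fx", "fy", "cx", "cy" (pixels), "rvec" (rotation vector, rad) and "tvec" (3), from world to camera coordinates, as OpenCV has them. Camera axes: x right, y down, z forward; pixel columns grow to the right and rows downward; lengths in mm; the calibration is good to about 2 mm. A picture is of the moment at which its call begins. There is no depth.
- sign_off(): hands the job in, once; it reports no verdict.
The state is a dict: "clock": time; "joints": joint angles; "qd": joint speeds; "effort": joint torques, N m; "eef_pos": TCP position; "eef_rot": TCP orientation; "wrist_force": force on the tool from outside, world axes, zero at the start; "moment": the same for the moment, N m; "finger_gap": finger opening in mm.
Only numpy, scipy, OpenCV 4.12 (cv2) and the standard library are available. Lean on these libraries where they do the work, as an engineer would, in place of code of your own. Each camera call takes 0.05 s, during which the arm holds its last target.

### The job

Push the spokes of the inspection turntable round with a fingertip until the plaster model with the row of three teeth is centred at the inspection place, the spot on the plate in line with the magnifier's post. Then push the magnifier's arm over as far as its stop, so that the lens stands centred over that model. Do not touch or lift the models or press on the plate, push gently without gripping anything, and leave the other things on the bench where they are.

Things in the scene. Friction and masses are not known exactly. Their poses are not given: they have to be found in the camera images.
- foot: the fixed grey foot of the inspection turntable: a round plate 260 mm across, 12 mm thick, origin on the bench on the turntable's axis; a flat bar along its own +y leads to an upright post 18 mm thick, 215 mm from the axis, which carries the magnifier arm. It does not move in a run; its place and yaw differ between runs.
- station (a point): the inspection place: fixed to the foot, 70 mm from the turntable's axis towards the post (the foot's own +y), at the height of the turntable's top (48 mm); the magnifier's lens stands over it when its arm is at its stop. A small steel diamond on the foot's rim marks its direction.
- turntable (a joint): angle the turntable has turned since the start, rad, positive anticlockwise seen from above; turns without end either way; stiff by friction (about 0.14 Nm, some 1 to 2 N at a spoke's outer end), stays where it is left
- plate: the turntable's round plate, 210 mm across, black rubber top at 48 mm above the bench, underside at 34 mm; the models stand on it and are carried round by it. Origin on the axis at bench level.
- spokes: four steel spokes, bars 12 mm thick, centre line 41 mm above the bench, standing out beyond the plate to 178 mm from the axis, black ball 20 mm across on each end. Origin on the axis at bench level; they point at 45, 135, 225, 315 degrees about its z (up) from its x and turn with the plate; the models stand midway between spokes. Below: only the foot (12 mm high).
- magnifier: the magnifier arm's bar and lens, origin on the pivot, own +x towards the lens: a level bar 12 mm wide and 12 mm high (122 to 134 mm above the bench), bare from 14 to 111 mm from the pivot, then the round lens frame
- lens_arm (a joint): angle of the magnifier arm, rad: 0 = parked, pointing along the foot's own +x; grows clockwise seen from above to its stop at 1.571, where the arm points at the turntable's axis and the lens stands over the station. Starts between 0 and 0.5. Stays where it is left (friction about 0.1 Nm).
- lens_pivot (a point): the pivot of the magnifier arm, on top of the post, at the arm's mid height (128 mm above the bench). It is a round hub 28 mm across, 22 mm high.
- lens (a point): centre of the magnifier's lens, a round frame 68 mm across, 14 mm high, at the arm's end, 145 mm from the pivot, 128 mm above the bench
- model_three: the model to inspect: round stone-coloured plaster model, 60 mm across, with a row of THREE white teeth side by side on a ridge; 33 mm tall, top 81 mm above the bench; stands loose on the turntable 70 mm from its axis. Origin in the centre of its underside.
- model_two: like model_three but with two teeth and a gap between them
- model_one: like model_three but with a single tooth in the middle
- model_bare: like model_three but a bare ridge without teeth, 22 mm tall
- tool_cup: bystander, loose on the bench, to be left alone: blue plastic cup, 84 mm across, 100 mm tall
- wax_jar: bystander, loose on the bench, to be left alone: white jar with metal lid, 60 mm across, 70 mm tall
- bur_block: bystander, loose on the bench, to be left alone: wooden block with burs, 100 x 50 mm, 50 mm tall
- probe: bystander, loose on the bench, to be left alone: steel probe lying flat, 170 mm long
- spare_model: bystander, loose on the bench, to be left alone: rectangular stone model with an arch of five teeth, 60 x 50 mm, standing on the bench
Mind the look-alikes: they are no part of the job. Leave any blue look-alike of the model_one alone. What is shaped like the model_three but purple is not meant.

How it is judged (in metres and radians):
On the way, in this order (a step that is already met when the one before it is completed fails the run):
1. the three-tooth model is at the inspection place (within 14 mm) and the turntable is still (horizontal distance between model_three and station below 0.014 m and velocity of joint turntable between -0.03 and 0.03 rad/s), for 0.2 s.
2. the magnifier arm is at its stop with the model still under the lens (horizontal distance between model_three and lens below 0.014 m and value of joint lens_arm above 1.49 rad), for 0.2 s.
At the end, for the whole second after the job is handed in: The three-tooth model stands within 14 mm (horizontally) of both the inspection place and the lens centre, the magnifier arm is within 0.08 rad of its stop, the turntable is at rest, and all four models stand upright on the plate (all of step 1 and all of step 2 and angle between each of model_three, model_two, model_one, model_bare's own z axis and vertical below 0.1 rad and height (world z) of model_three between 0.044 and 0.052 m and height (world z) of model_two between 0.044 and 0.052 m and height (world z) of model_one between 0.044 and 0.052 m and height (world z) of model_bare between 0.044 and 0.052 m); the robot touches nothing.
It fails at once if a model is touched by the robot (contact force between any of the fingers, the arm and model_three above 1 N or contact force between any of the fingers, the arm and model_two above 1 N or contact force between any of the fingers, the arm and model_one above 1 N or contact force between any of the fingers, the arm and model_bare above 1 N).
It fails at once if a model is lifted, tipped or shifted off its place on the plate (height (world z) of any of model_three, model_two, model_one, model_bare above 0.056 m or angle between any of model_three, model_two, model_one, model_bare's own z axis and vertical above 0.15 rad or horizontal distance between any of model_three, model_two, model_one, model_bare and spokes above 0.082 m or horizontal distance between any of model_three, model_two, model_one, model_bare and spokes below 0.058 m).
It fails at once if the robot presses on the turntable's plate instead of its spokes (contact force between any of the fingers, the arm and plate above 3 N).
It fails at once if the spokes or the magnifier are gripped or pushed with more than 30 N (contact force between the fingers and spokes above 30 N or contact force between the fingers and magnifier above 30 N).
It fails at once if a bystander on the bench is moved more than 20 mm (distance of any of tool_cup, wax_jar, bur_block, probe, spare_model from where it was at the start of the episode above 0.02 m).
It also fails if it takes over 72 s, if anything falls off the work surface, if the arm or the gripper's body presses on something with over 40 N, if the wrist force passes 120 N, or if a joint passes its speed limit or range.

## Working session

There is one attempt and no reset: what is moved stays moved. The work goes in short steps, Python scripts to look and compute and a tool call to move; the robot and the scene stay as the last step left them, time stands still between calls to the robot, and variables do not carry over. Pictures are saved under pics/ and viewed, and the job is handed in when it is done.

Besides the shell and the picture viewer there is one more tool, called after "Request:" as name(argument=value, ...) on one line, values as JSON. arm_command: Moves the arm, as the interface text tells. Its arguments: {"type":"object","properties":{"deltas":{"type":"array","items":{"type":"object","properties":{"xyz":{"type":"array","items":{"type":"number"}},"turn":{"type":"array","items":{"type":"number"}}}}},"gripper":{"type":"number"},"force":{"type":"number"}},"required":["deltas"]}

```bash
mkdir -p pics; ls; python3 - <<'E'
from cell import *
import cv2
for n in("scene","top"):
    c=camera(n); cv2.imwrite(f"pics/{n}0.png",c["color"][:,:,::-1]); print({k:v for k,v in c.items() if k!="color"})
print(read_state())
E
```

```text
pics
{'fx': 475.2097632858242, 'fy': 475.2097632858242, 'cx': 317.66167807475466, 'cy': 195.0306644029809, 'rvec': array([ 1.64977592,  2.01480122, -0.70463505]), 'tvec': array([  61.79089641, -365.29133295, 2040.87418499])}
{'fx': 403.2306733195693, 'fy': 403.2306733195693, 'cx': 316.5409141574277, 'cy': 201.99065006020427, 'rvec': array([ 2.16457323, -2.1687413 ,  0.0801222 ]), 'tvec': array([  39.82236509,  573.97208338, 1319.85955285])}
{'clock': 0.1, 'joints': array([ 1.19241003e+00,  3.00426235e-01,  1.52149347e+00,  2.48085618e-05,
        1.32069622e+00, -6.66442162e-02]), 'qd': array([ 3.90955602e-04,  2.84869821e-04, -5.60482653e-04, -4.69822499e-04,
        2.02504468e-05,  1.76731247e-03]), 'effort': array([ 1.13548584e-03, -5.32641041e+01, -3.53286517e+01,  7.09671155e-02,
        2.34664581e-02, -6.15669683e-05]), 'eef_pos': array([168.6356174 , 523.28562718, 215.94799287]), 'eef_rot': array([-3.14057325e+00, -9.21218770e-05,  2.82984437e+00]), 'wrist_force': array([ 0.67296121, -0.15439324, -0.20368679]), 'moment': array([-0.05832411,  0.02051357,  0.02138882]), 'finger_gap': 94.29458305396352}
```

View pics/scene0.png

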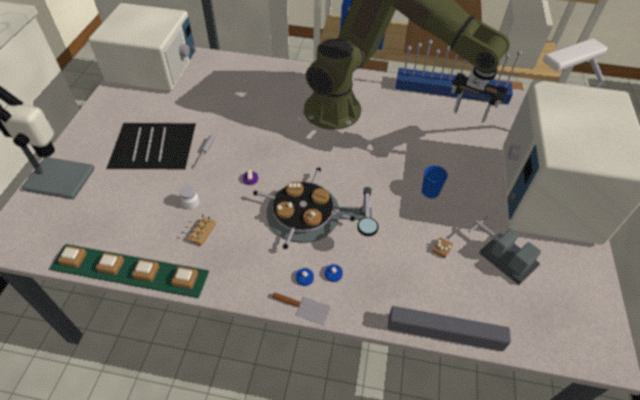

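View pics/top0.png

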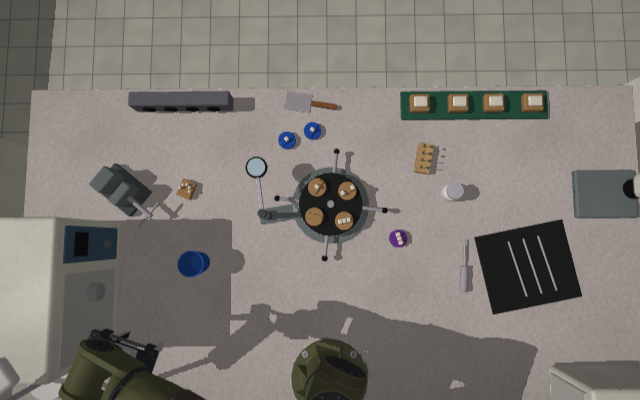

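```bash
cat > h.py <<'E'
import numpy as np, cv2
from cell import *
def K(c): return np.array([[c['fx'],0,c['cx']],[0,c['fy'],c['cy']],[0,0,1.]])
def back(c,uv,z):
    R=cv2.Rodrigues(np.array(c['rvec']))[0]; t=np.array(c['tvec'])
    d=R.T@np.linalg.inv(K(c))@np.array([uv[0],uv[1],1.]); o=-R.T@t
    return o+d*(z-o[2])/d[2]
def proj(c,P):
    return cv2.projectPoints(np.array(P,float).reshape(-1,1,3),np.array(c['rvec']),np.array(c['tvec']),K(c),None)[0].reshape(-1,2)
def crop(c,x0,y0,w,h,s,name,pts=None):
    im=cv2.resize(c['color'][y0:y0+h,x0:x0+w,::-1],None,fx=s,fy=s,interpolation=cv2.INTER_CUBIC)
    if pts is not None:
        for p in proj(c,pts): cv2.circle(im,(int((p[0]-x0+.5)*s),int((p[1]-y0+.5)*s)),3,(0,0,255),1)
    cv2.imwrite('pics/'+name,im)
E
python3 - <<'E'
from h import *
c=camera('top'); crop(c,240,135,160,135,5,'t1.png')
c=camera('scene'); crop(c,230,160,160,95,5,'s1.png')
E
```

```text
(no output)
```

View pics/t1.png

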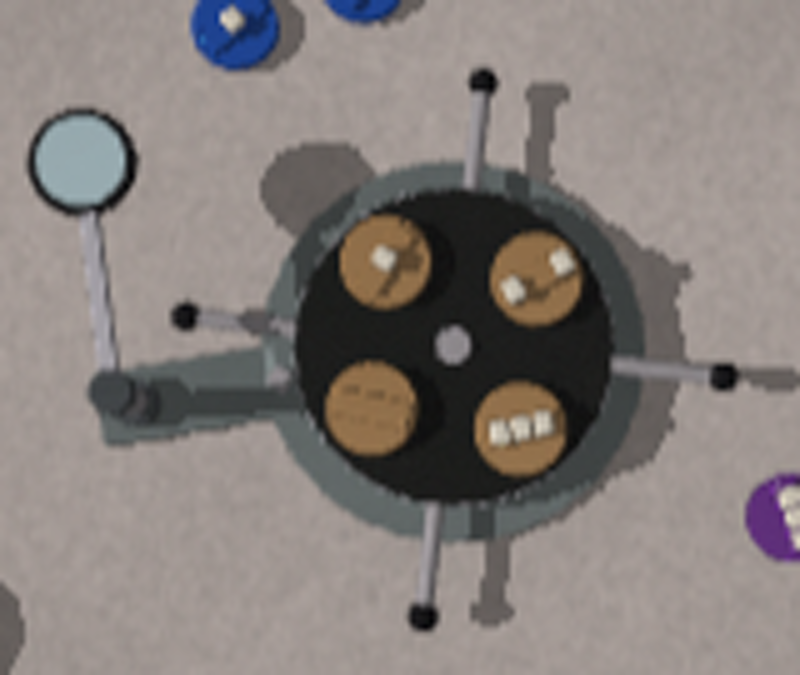

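View pics/s1.png

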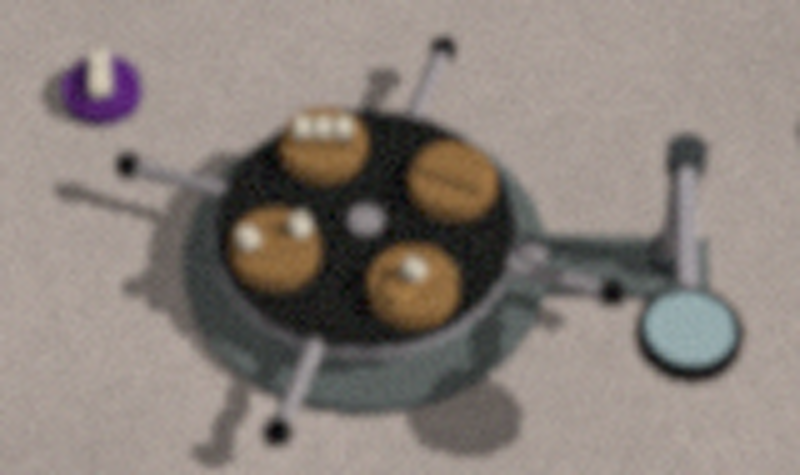

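The top view shows the three-tooth model at crop (520,428), lower right of the plate. The spoke balls are at (482,82), (185,316), (723,377) and (423,617), the pivot at (113,390) and the lens at (82,161).

```bash
python3 - <<'E'
from h import *
c=camera('top')
P=lambda u,v,z: back(c,(240+(u+.5)/5-.5,135+(v+.5)/5-.5),z)
b=[P(482,82,41),P(723,377,41),P(423,617,41),P(185,316,41)]
ctr=np.mean(b,0); print('ctr',ctr, 'hub',P(453,345,50))
for x in b: print('ball',x, np.hypot(*(x-ctr)[:2]),np.degrees(np.arctan2(*(x-ctr)[1::-1])))
for n,u,v,z in [('three',520,428,70),('two',536,280,70),('one',385,262,70),('bare',371,409,70)]:
    x=P(u,v,z); print(n,x,np.hypot(*(x-ctr)[:2]),np.degrees(np.arctan2(*(x-ctr)[1::-1])))
pv=P(113,390,139); ln=P(82,161,135)
print('piv',pv,np.hypot(*(pv-ctr)[:2]),np.degrees(np.arctan2(*(pv-ctr)[1::-1])))
print('lens',ln,np.hypot(*(ln-pv)[:2]),np.degrees(np.arctan2(*(ln-pv)[1::-1])))
for n,u,v in [('cup',193,264),('purple',399,238),('blue',287,141),('blue2',312,131)]: print(n,back(c,(u,v),90 if n=='cup' else 25))
s=camera('scene')
Q=lambda u,v,z: back(s,(230+(u+.5)/5-.5,160+(v+.5)/5-.5),z)
bs=[Q(277,432,41),Q(127,164,41),Q(443,47,41),Q(612,291,41)]
print(np.array(bs)); print(np.mean(bs,0)); print(Q(687,150,139),Q(690,330,135))
E
```

```text
ctr [566.36645461  -6.54918104  41.        ] hub [566.48281996  -6.44660238  50.        ]
ball [743.48118238 -26.69706999  41.        ] 178.25701730648004 -6.489849168501884
ball [ 545.68133371 -183.94185172   41.        ] 178.59460752041258 -96.65101842501765
ball [389.28861794  13.70535003  41.        ] 178.23245010604316 173.47474821046816
ball [587.01468443 170.7368475   41.        ] 178.48441195591286 83.35677940691996
three [511.08024961 -48.92401141  70.        ] 69.6576680074701 -142.5311706936364
two [606.80669219 -59.95700737  70.        ] 66.9911093253032 -52.867109465387145
one [618.86708076  37.72839029  70.        ] 68.67910212752682 40.143354499798505
bare [523.50279057  46.85684404  70.        ] 68.47990369276731 128.75052026620145
piv [531.64437119 203.054043   139.        ] 212.4597246707287 99.40598487368888
lens [674.23926109 224.52336066 135.        ] 144.20206040884995 8.562233400291651
cup [372.97367294 427.4450732   90.        ]
purple [ 453.97629319 -233.60172277   25.        ]
blue [782.29441122 138.77191649  25.        ]
blue2 [816.4359025   53.89775426  25.        ]
[[ 742.00139733  -27.43403964   41.        ]
 [ 543.17409415 -184.80967926   41.        ]
 [ 386.17832798   13.6788514    41.        ]
 [ 584.18393285  169.95549668   41.        ]]
[563.88443808  -7.1523427   41.        ]
[532.08638449 205.43441224 139.        ] [674.91675951 225.92308129 135.        ]
```

The axis is at about (565,-7). model_three is at -141.6° and the station direction is about 99°, so the turntable has to turn about 119° clockwise. I'll push the right-hand spoke (-96.6°) round the robot side to 144°, which stays clear of the post.

Request:
arm_command(deltas=[{"xyz": [0.026, -0.042, 0], "turn": [0, 0, -0.093]}, {"xyz": [0.026, -0.042, 0], "turn": [0, 0, -0.093]}, {"xyz": [0.026, -0.042, 0], "turn": [0, 0, -0.093]}, {"xyz": [0.026, -0.042, 0], "turn": [0, 0, -0.093]}, {"xyz": [0.026, -0.042, 0], "turn": [0, 0, -0.093]}, {"xyz": [0.026, -0.042, 0], "turn": [0, 0, -0.093]}, {"xyz": [0.026, -0.042, 0], "turn": [0, 0, -0.093]}, {"xyz": [0.026, -0.042, 0], "turn": [0, 0, -0.093]}, {"xyz": [0.026, -0.042, 0], "turn": [0, 0, -0.093]}, {"xyz": [0.026, -0.042, 0], "turn": [0, 0, -0.093]}, {"xyz": [0.026, -0.042, 0], "turn": [0, 0, -0.093]}, {"xyz": [0.026, -0.042, 0], "turn": [0, 0, -0.093]}], gripper=1, force=10)

```text
clock: 1.8
eef_pos: [481.4, 17.9, 216.5]
eef_rot: [3.141, 0.0, 1.711]
wrist_force: [0.6, -0.4, 0.5]
finger_gap: 0.5
```

Request:
arm_command(deltas=[{"xyz": [0.026, -0.043, 0]}, {"xyz": [0.026, -0.043, 0]}, {"xyz": [0.026, -0.043, 0]}, {"xyz": [0.026, -0.043, 0]}, {"xyz": [0, 0, -0.04]}, {"xyz": [0, 0, -0.04]}, {"xyz": [0, 0, -0.04]}, {"xyz": [0, 0, 0]}, {"xyz": [0, 0, 0]}])

```text
validation failed for argument at $.de...
```

```bash
python3 - <<'E'
from h import *
print(read_state()['eef_pos'],read_state()['joints'])
c=camera('top'); crop(c,240,135,160,135,5,'t2.png')
c=camera('scene'); crop(c,210,120,160,120,5,'s2.png',[[585.5,-154,44-11]])
E
```

```text
[481.38776178  17.89899277 216.54549435] [-3.89092847e-02  1.47008190e-01  1.70777354e+00  4.48339470e-05
  1.28652537e+00 -1.78723422e-01]
```

View pics/t2.png

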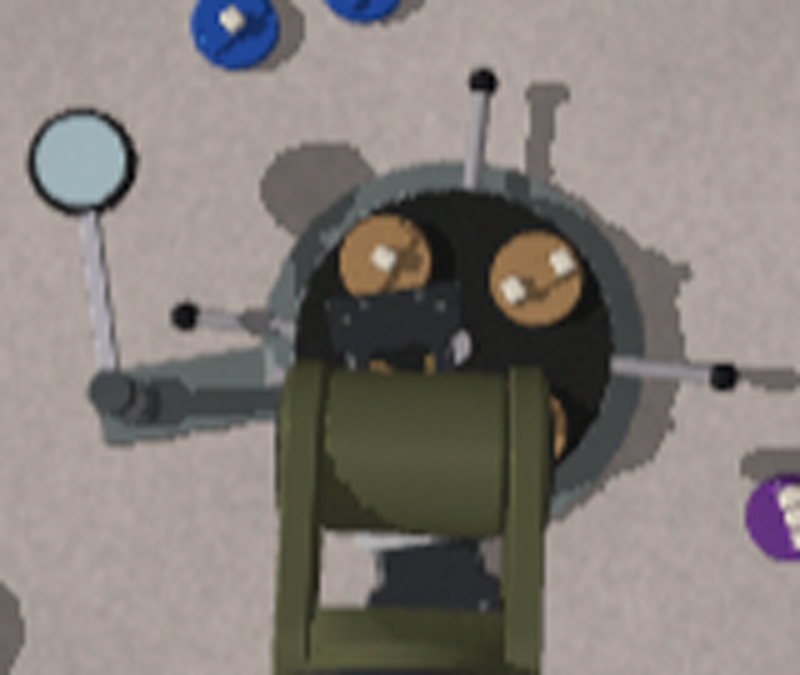

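View pics/s2.png

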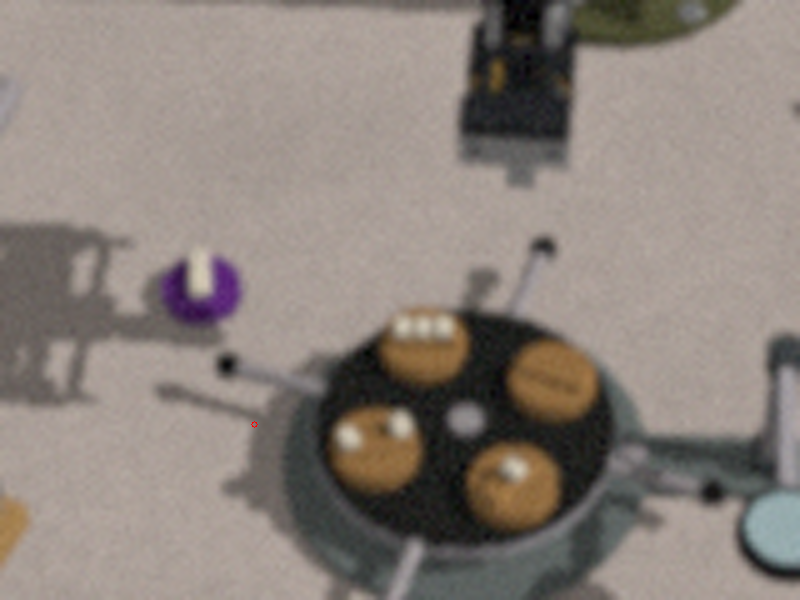

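The move was refused, probably because every row needs "turn". The picture shows the arm high and clear, and the target mark at (254,425) sits beside the right spoke.

Request:
arm_command(deltas=[{"xyz": [0.026, -0.043, 0.0], "turn": [0, 0, 0]}, {"xyz": [0.026, -0.043, 0.0], "turn": [0, 0, 0]}, {"xyz": [0.026, -0.043, 0.0], "turn": [0, 0, 0]}, {"xyz": [0.026, -0.043, 0.0], "turn": [0, 0, 0]}, {"xyz": [0.0, 0.0, -0.04], "turn": [0, 0, 0]}, {"xyz": [0.0, 0.0, -0.04], "turn": [0, 0, 0]}, {"xyz": [0.0, 0.0, -0.04], "turn": [0, 0, 0]}, {"xyz": [0.0, 0.0, 0.0], "turn": [0, 0, 0]}, {"xyz": [0.0, 0.0, 0.0], "turn": [0, 0, 0]}])

```text
clock: 3.02
eef_pos: [585.4, -152.4, 98.2]
eef_rot: [3.14, 0.001, 1.714]
wrist_force: [0.1, 0.4, 0.0]
finger_gap: -0.0
```

```bash
python3 - <<'E'
from h import *
s=read_state();print(s['eef_pos'],s['joints'])
c=camera('scene'); e=s['eef_pos'];crop(c,210,120,160,120,5,'s3.png',[[e[0],e[1],33]])
E
```

```text
[ 585.44662608 -152.35870523   98.24123973] [-3.15140648e-01  5.34972536e-01  1.47748641e+00  1.63385127e-05
  1.12721716e+00 -4.58745920e-01]
```

View pics/s3.png

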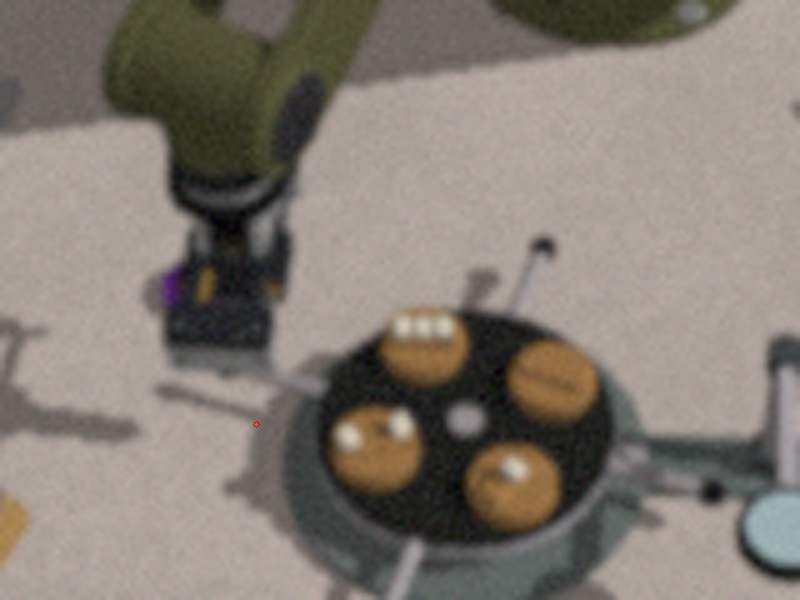

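Request:
arm_command(deltas=[{"xyz": [0.0, 0.0, -0.02], "turn": [0, 0, 0]}, {"xyz": [0.0, 0.0, -0.02], "turn": [0, 0, 0]}, {"xyz": [0.0, 0.0, -0.015], "turn": [0, 0, 0]}, {"xyz": [0.0, 0.0, 0.0], "turn": [0, 0, 0]}])

```text
clock: 3.58
eef_pos: [584.3, -152.4, 40.5]
eef_rot: [-3.14, -0.001, 1.714]
wrist_force: [-0.5, -0.0, -0.2]
finger_gap: 0.6
```

```bash
python3 - <<'E'
from h import *
s=read_state();print(s['eef_pos'],s['wrist_force'])
c=camera('scene'); e=s['eef_pos'];crop(c,210,120,160,120,5,'s4.png')
C=np.array([565,-7]);t0=np.degrees(np.arctan2(e[1]+7,e[0]-565));print(t0)
# arc rows
r=147;th=t0;p=e[:2]
for i in range(44):
    th-=3;q=C+r*np.array([np.cos(np.radians(th)),np.sin(np.radians(th))]);
    print(i,round(th,1),np.round((q-p)/1000,4));p=q
E
```

```text
[ 584.2901032  -152.36492968   40.47194343] [-0.5415921  -0.03934814 -0.21692811]
-82.44094450275209
0 -85.4 [-0.0076 -0.0012]
1 -88.4 [-0.0077 -0.0004]
2 -91.4 [-0.0077 -0.    ]
3 -94.4 [-0.0077  0.0004]
4 -97.4 [-0.0077  0.0008]
5 -100.4 [-0.0076  0.0012]
6 -103.4 [-0.0075  0.0016]
7 -106.4 [-0.0074  0.002 ]
8 -109.4 [-0.0073  0.0024]
9 -112.4 [-0.0072  0.0028]
10 -115.4 [-0.007   0.0031]
11 -118.4 [-0.0069  0.0035]
12 -121.4 [-0.0067  0.0038]
13 -124.4 [-0.0065  0.0042]
14 -127.4 [-0.0062  0.0045]
15 -130.4 [-0.006   0.0048]
16 -133.4 [-0.0057  0.0051]
17 -136.4 [-0.0054  0.0054]
18 -139.4 [-0.0052  0.0057]
19 -142.4 [-0.0048  0.006 ]
20 -145.4 [-0.0045  0.0062]
21 -148.4 [-0.0042  0.0065]
22 -151.4 [-0.0039  0.0067]
23 -154.4 [-0.0035  0.0069]
24 -157.4 [-0.0031  0.007 ]
25 -160.4 [-0.0028  0.0072]
26 -163.4 [-0.0024  0.0073]
27 -166.4 [-0.002   0.0074]
28 -169.4 [-0.0016  0.0075]
29 -172.4 [-0.0012  0.0076]
30 -175.4 [-0.0008  0.0077]
31 -178.4 [-0.0004  0.0077]
32 -181.4 [-0.      0.0077]
33 -184.4 [0.0004 0.0077]
34 -187.4 [0.0008 0.0077]
35 -190.4 [0.0012 0.0076]
36 -193.4 [0.0016 0.0075]
37 -196.4 [0.002  0.0074]
38 -199.4 [0.0024 0.0073]
39 -202.4 [0.0028 0.0072]
40 -205.4 [0.0031 0.007 ]
41 -208.4 [0.0035 0.0069]
42 -211.4 [0.0038 0.0067]
43 -214.4 [0.0042 0.0065]
```

View pics/s4.png

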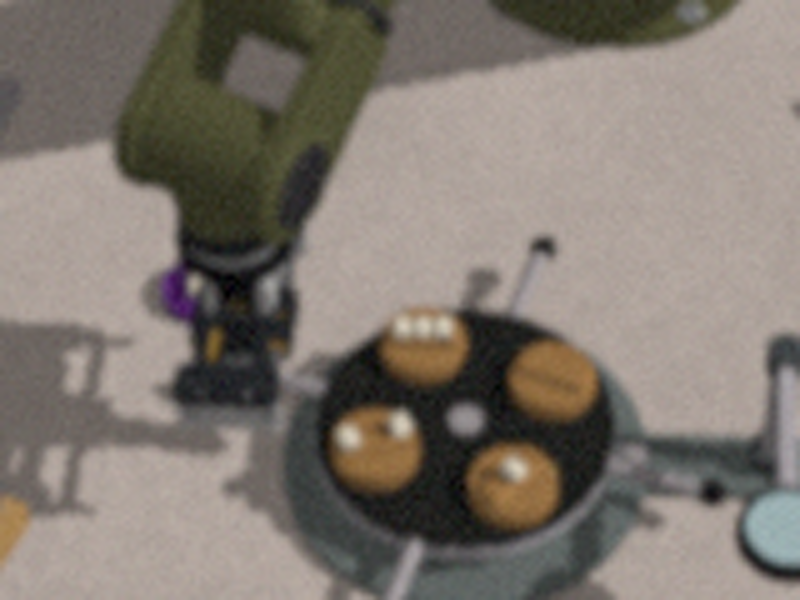

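Fingers are down beside the spoke with no contact. Starting the arc.

Request:
arm_command(deltas=[{"xyz": [-0.0076, -0.0012, 0.003], "turn": [0, 0, -0.052]}, {"xyz": [-0.0077, -0.0004, 0], "turn": [0, 0, -0.052]}, {"xyz": [-0.0077, 0, 0], "turn": [0, 0, -0.052]}, {"xyz": [-0.0077, 0.0004, 0], "turn": [0, 0, -0.052]}, {"xyz": [-0.0077, 0.0008, 0], "turn": [0, 0, -0.052]}, {"xyz": [-0.0076, 0.0012, 0], "turn": [0, 0, -0.052]}, {"xyz": [-0.0075, 0.0016, 0], "turn": [0, 0, -0.052]}, {"xyz": [-0.0074, 0.002, 0], "turn": [0, 0, -0.052]}])

```text
clock: 4.62
eef_pos: [524.3, -148.3, 45.5]
eef_rot: [3.14, 0.0, 1.296]
wrist_force: [1.5, 0.3, 0.4]
finger_gap: 0.3
```

```bash
python3 - <<'E'
from h import *
s=read_state();print(s['eef_pos'],s['wrist_force'],s['joints'])
c=camera('scene'); e=s['eef_pos'];crop(c,210,120,160,120,5,'s5.png')
print(np.degrees(np.arctan2(e[1]+7,e[0]-565)),np.hypot(e[1]+7,e[0]-565))
E
```

```text
[ 524.28653054 -148.34684861   45.50368534] [1.51612618 0.29124514 0.41248849] [-3.42976371e-01  4.90908858e-01  1.69071510e+00  2.98405173e-05
  9.57900335e-01 -6.81668067e-02]
-106.06848805801403 147.09356956256596
```

View pics/s5.png

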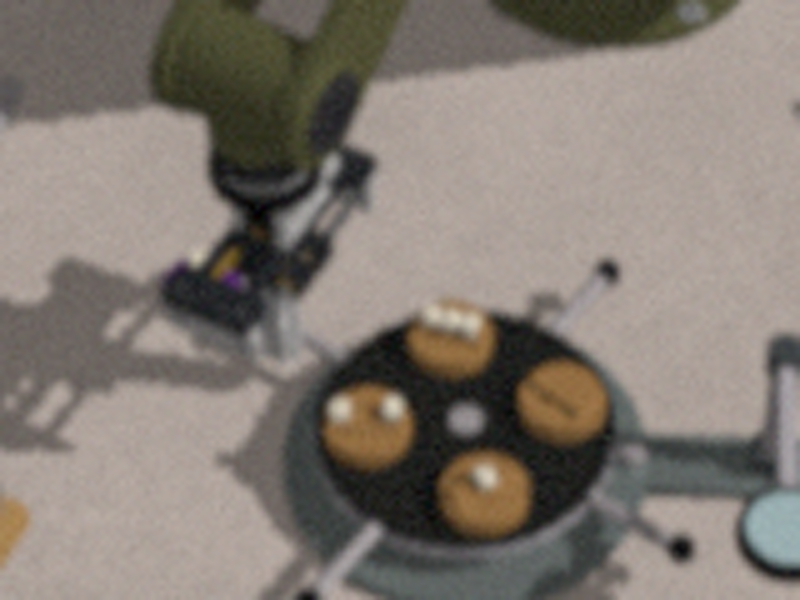

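Turning well at 1.5 N. Continuing.

Request:
arm_command(deltas=[{"xyz": [-0.0073, 0.0024, -0.002], "turn": [0, 0, -0.052]}, {"xyz": [-0.0072, 0.0028, 0], "turn": [0, 0, -0.052]}, {"xyz": [-0.007, 0.0031, 0], "turn": [0, 0, -0.052]}, {"xyz": [-0.0069, 0.0035, 0], "turn": [0, 0, -0.052]}, {"xyz": [-0.0067, 0.0038, 0], "turn": [0, 0, -0.052]}, {"xyz": [-0.0065, 0.0042, 0], "turn": [0, 0, -0.052]}, {"xyz": [-0.0062, 0.0045, 0], "turn": [0, 0, -0.052]}, {"xyz": [-0.006, 0.0048, 0], "turn": [0, 0, -0.052]}, {"xyz": [-0.0057, 0.0051, 0], "turn": [0, 0, -0.052]}, {"xyz": [-0.0054, 0.0054, 0], "turn": [0, 0, -0.052]}, {"xyz": [-0.0052, 0.0057, 0], "turn": [0, 0, -0.052]}, {"xyz": [-0.0048, 0.006, 0], "turn": [0, 0, -0.052]}])

```text
clock: 6.18
eef_pos: [449.5, -97.0, 43.3]
eef_rot: [3.14, -0.001, 0.673]
wrist_force: [0.3, -1.6, 0.9]
finger_gap: 0.4
```

Request:
arm_command(deltas=[{"xyz": [-0.0045, 0.0062, 0], "turn": [0, 0, -0.052]}, {"xyz": [-0.0042, 0.0065, 0], "turn": [0, 0, -0.052]}, {"xyz": [-0.0039, 0.0067, 0], "turn": [0, 0, -0.052]}, {"xyz": [-0.0035, 0.0069, 0], "turn": [0, 0, -0.052]}, {"xyz": [-0.0031, 0.007, 0], "turn": [0, 0, -0.052]}, {"xyz": [-0.0028, 0.0072, 0], "turn": [0, 0, -0.052]}, {"xyz": [-0.0024, 0.0073, 0], "turn": [0, 0, -0.052]}, {"xyz": [-0.002, 0.0074, 0], "turn": [0, 0, -0.052]}])

```text
clock: 7.18
eef_pos: [423.0, -41.6, 43.2]
eef_rot: [3.141, -0.001, 0.257]
wrist_force: [-0.3, -0.9, 0.7]
finger_gap: 0.2
```

```bash
python3 - <<'E'
from h import *
s=read_state();print(s['eef_pos'],s['wrist_force'],s['joints'])
c=camera('scene'); e=s['eef_pos'];crop(c,210,120,160,120,5,'s6.png')
print(np.degrees(np.arctan2(e[1]+7,e[0]-565)),np.hypot(e[1]+7,e[0]-565))
E
```

```text
[423.04679575 -41.61191059  43.18934031] [-0.30057174 -0.94524031  0.65593973] [-1.84145624e-01  2.73835478e-01  2.02002599e+00 -2.34975674e-04
  8.46440950e-01  1.12979430e+00]
-166.29716189225695 146.11193158601228
```

View pics/s6.png

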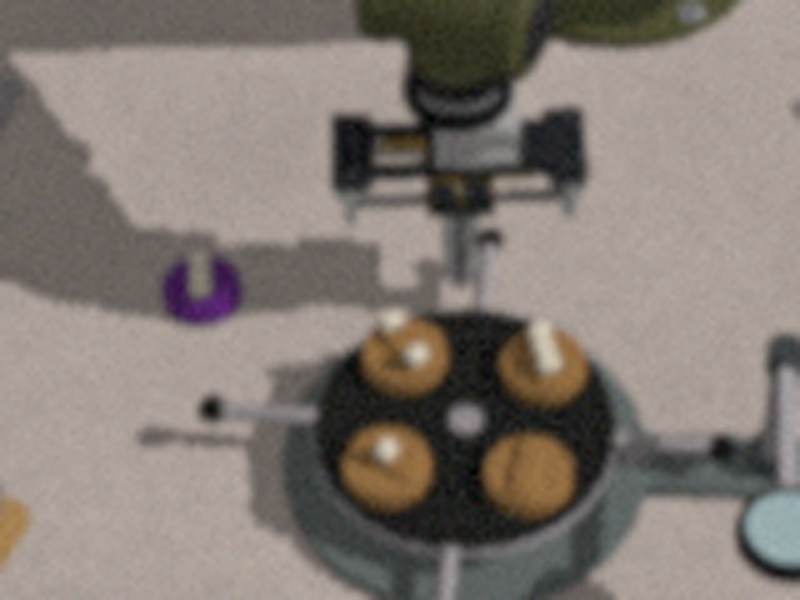

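Request:
arm_command(deltas=[{"xyz": [-0.0016, 0.0075, 0], "turn": [0, 0, -0.052]}, {"xyz": [-0.0012, 0.0076, 0], "turn": [0, 0, -0.052]}, {"xyz": [-0.0008, 0.0077, 0], "turn": [0, 0, -0.052]}, {"xyz": [-0.0004, 0.0077, 0], "turn": [0, 0, -0.052]}, {"xyz": [0, 0.0077, 0], "turn": [0, 0, -0.052]}, {"xyz": [0.0004, 0.0077, 0], "turn": [0, 0, -0.052]}, {"xyz": [0.0008, 0.0077, 0], "turn": [0, 0, -0.052]}, {"xyz": [0.0012, 0.0076, 0], "turn": [0, 0, -0.052]}, {"xyz": [0.0016, 0.0075, 0], "turn": [0, 0, -0.052]}, {"xyz": [0.002, 0.0074, 0], "turn": [0, 0, -0.052]}, {"xyz": [0.0024, 0.0073, 0], "turn": [0, 0, -0.052]}, {"xyz": [0, 0, 0], "turn": [0, 0, 0]}])

```text
clock: 8.72
eef_pos: [427.5, 41.9, 42.9]
eef_rot: [-3.141, -0.001, -0.312]
wrist_force: [-1.0, -0.3, 0.4]
finger_gap: 0.5
```

```bash
python3 - <<'E'
from h import *
s=read_state();print(s['eef_pos'],s['wrist_force'],s['joints'])
c=camera('scene'); e=s['eef_pos'];crop(c,210,120,160,120,5,'s7.png')
c=camera('top');crop(c,240,135,160,135,5,'t7.png')
print(np.degrees(np.arctan2(e[1]+7,e[0]-565)),np.hypot(e[1]+7,e[0]-565))
E
```

```text
[427.45902717  41.91639805  42.88416475] [-1.01834169 -0.29811072  0.44412734] [1.24056197e-02 2.82949033e-01 2.00846045e+00 5.34283794e-05
 8.49220606e-01 1.89527484e+00]
160.42208845518857 145.98059187803216
```

View pics/s7.png

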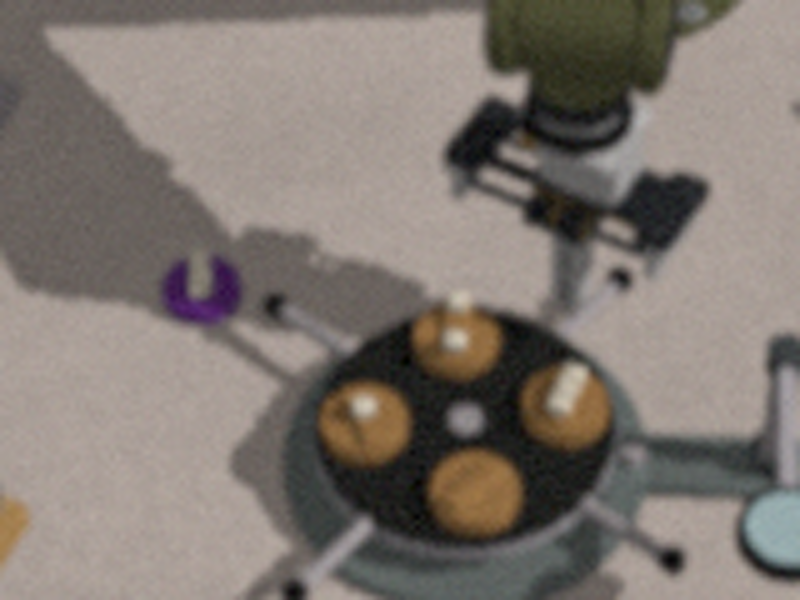

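View pics/t7.png

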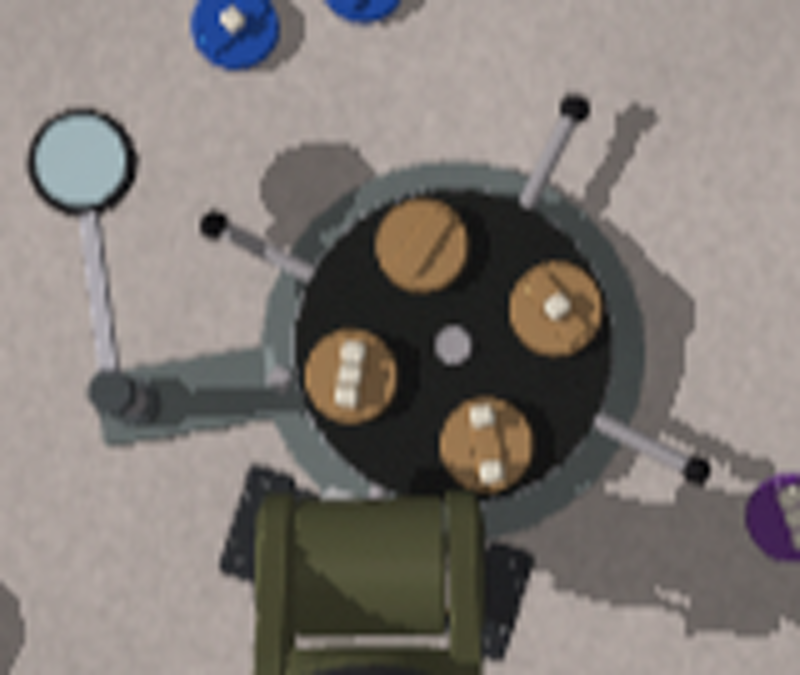

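Balls are now at (574,107), (697,471) and (213,224), and the three-tooth model is at (350,377), just short of the bar. The diamond looks to be near (277,372).

```bash
python3 - <<'E'
from h import *
c=camera('top')
P=lambda u,v,z: back(c,(240+(u+.5)/5-.5,135+(v+.5)/5-.5),z)
C=np.array([566.4,-6.5])
f=lambda x:(x[:2].round(1),np.hypot(*(x[:2]-C)).round(1),np.degrees(np.arctan2(*(x[:2]-C)[::-1])).round(1))
for n,u,v,z in [('b',574,107,41),('b',697,471,41),('b',213,224,41),('three',350,377,65),('two',487,445,65),('one',556,309,65),('bare',421,246,60),('diam',277,372,13),('piv',113,390,139)]: print(n,*f(P(u,v,z)))
crop(c,255,190,60,45,12,'t7b.png',[[566.4+70*np.cos(np.radians(99.2)),-6.5+70*np.sin(np.radians(99.2)),48],[566.4+125*np.cos(np.radians(99.2)),-6.5+125*np.sin(np.radians(99.2)),12]])
E
```

```text
b [726.3 -87.9] 179.4 -27.0
b [ 484. -166.] 179.5 -117.3
b [648.4 152.6] 179.0 62.7
three [544.5  60.6] 70.5 108.0
two [500.4 -27.8] 69.4 -162.1
one [588.4 -73.1] 70.1 -71.7
bare [630.6  14.4] 67.5 18.0
diam [551.8 111.6] 119.0 97.1
piv [531.6 203.1] 212.4 99.4
```

View pics/t7b.png

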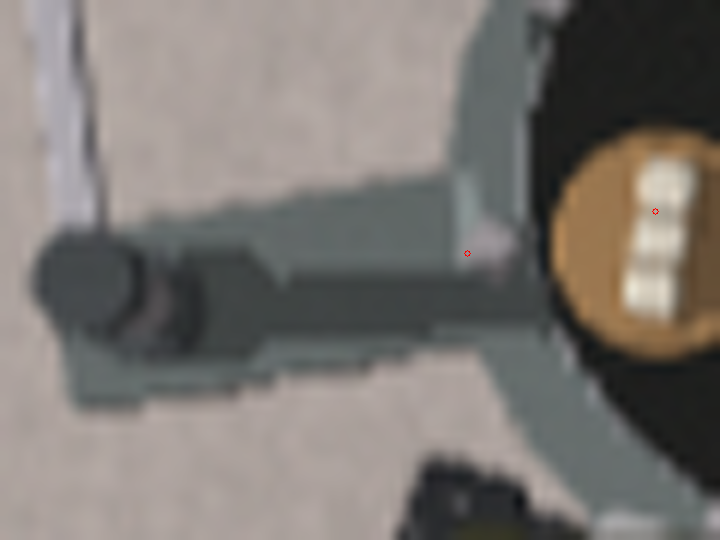

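Spokes are at 62.8°, so the model is at 107.9° and 8.7° short of 99.2°.

Request:
arm_command(deltas=[{"xyz": [0.0028, 0.0072, 0], "turn": [0, 0, -0.05]}, {"xyz": [0.0031, 0.007, 0], "turn": [0, 0, -0.05]}, {"xyz": [0.003, 0.0062, 0], "turn": [0, 0, -0.05]}, {"xyz": [0, 0, 0], "turn": [0, 0, 0]}, {"xyz": [0, 0, 0], "turn": [0, 0, 0]}])

```text
clock: 9.5
eef_pos: [435.8, 61.9, 42.5]
eef_rot: [-3.142, -0.0, -0.463]
wrist_force: [-0.6, 0.0, 1.5]
finger_gap: 0.5
```

```bash
python3 - <<'E'
from h import *
s=read_state();print(s['eef_pos'],s['wrist_force'])
c=camera('top');crop(c,240,135,160,135,5,'t8.png')
E
```

```text
[435.75149999  61.90345601  42.47400806] [-0.59328973  0.04824955  1.51507643]
```

View pics/t8.png

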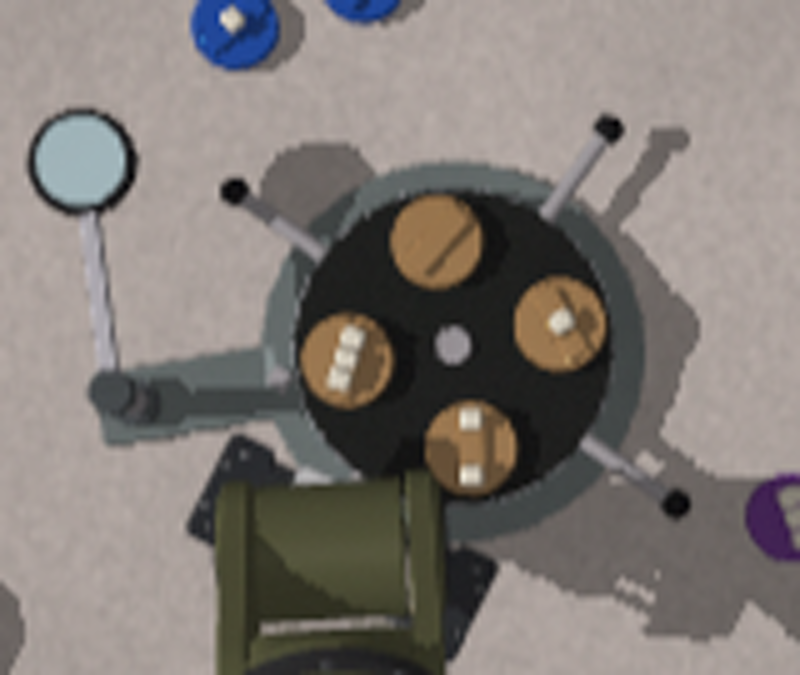

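```bash
python3 - <<'E'
from h import *
c=camera('top')
P=lambda u,v,z: back(c,(240+(u+.5)/5-.5,135+(v+.5)/5-.5),z)
C=np.array([566.4,-6.5])
for n,u,v,z in [('b',609,128,41),('b',676,504,41),('b',235,191,41),('three',347,361,65),('two',471,448,65),('one',560,324,65),('bare',437,242,60)]:
    x=P(u,v,z);print(n,x[:2].round(1),np.hypot(*(x[:2]-C)).round(1),np.degrees(np.arctan2(*(x[:2]-C)[::-1])).round(1))
E
```

```text
b [ 712. -111.] 179.2 -35.7
b [ 462.5 -151.9] 178.7 -125.5
b [670.6 138. ] 178.2 54.2
three [554.9  62.5] 70.0 99.4
two [498.5 -17.5] 68.8 -170.8
one [578.7 -75.6] 70.1 -79.9
bare [633.2   3.9] 67.6 8.8
```

Request:
arm_command(deltas=[{"xyz": [-0.005, -0.0085, 0], "turn": [0, 0, 0]}, {"xyz": [-0.005, -0.0085, 0], "turn": [0, 0, 0]}, {"xyz": [-0.005, -0.0085, 0.02], "turn": [0, 0, 0]}, {"xyz": [0, 0, 0.05], "turn": [0, 0, 0.08]}, {"xyz": [0, 0, 0.05], "turn": [0, 0, 0.08]}, {"xyz": [0, 0, 0.05], "turn": [0, 0, 0.08]}, {"xyz": [0, 0, 0.02], "turn": [0, 0, 0.08]}, {"xyz": [0, 0, 0], "turn": [0, 0, 0]}])

```text
clock: 10.6
eef_pos: [421.0, 36.2, 233.3]
eef_rot: [-3.141, -0.002, -0.145]
wrist_force: [0.7, 0.2, -1.1]
finger_gap: 0.5
```

The model is at 99.4°, on target. Next is the magnifier: going to the far side of its bar, high.

Request:
arm_command(deltas=[{"xyz": [0.0158, 0.0183, 0], "turn": [0, 0, 0.155]}, {"xyz": [0.0158, 0.0183, 0], "turn": [0, 0, 0.155]}, {"xyz": [0.0158, 0.0183, 0], "turn": [0, 0, 0.155]}, {"xyz": [0.0158, 0.0183, 0], "turn": [0, 0, 0.155]}, {"xyz": [0.0158, 0.0183, 0], "turn": [0, 0, 0.155]}, {"xyz": [0.0158, 0.0183, 0], "turn": [0, 0, 0.155]}, {"xyz": [0.0158, 0.0183, 0], "turn": [0, 0, 0.155]}, {"xyz": [0.0158, 0.0183, 0], "turn": [0, 0, 0.155]}, {"xyz": [0.0158, 0.0183, 0], "turn": [0, 0, 0.155]}, {"xyz": [0.0158, 0.0183, 0], "turn": [0, 0, 0.155]}, {"xyz": [0.0158, 0.0183, 0], "turn": [0, 0, 0.155]}, {"xyz": [0.0158, 0.0183, 0], "turn": [0, 0, 0.155]}])

```text
clock: 12.1
eef_pos: [610.6, 256.3, 230.2]
eef_rot: [-3.139, 0.001, 1.719]
wrist_force: [-0.1, -0.1, 0.1]
finger_gap: 0.3
```

Request:
arm_command(deltas=[{"xyz": [0, 0, 0], "turn": [0, 0, 0]}, {"xyz": [0, 0, 0], "turn": [0, 0, 0]}])

```text
clock: 12.35
eef_pos: [610.0, 255.5, 231.2]
eef_rot: [-3.14, 0.0, 1.712]
wrist_force: [0.1, -0.1, 1.1]
finger_gap: 0.3
```

```bash
python3 - <<'E'
from h import *
s=read_state();e=s['eef_pos'];print(e,s['joints'])
c=camera('top');crop(c,240,135,160,135,5,'t9.png')
c=camera('scene');crop(c,270,120,160,120,5,'s9.png',[[e[0],e[1],116]])
E
```

```text
[609.96835121 255.52997959 231.21973043] [ 3.41363631e-01  5.48066877e-01  1.13871977e+00 -5.77102008e-05
  1.45660536e+00  2.00303018e-01]
```

View pics/t9.png

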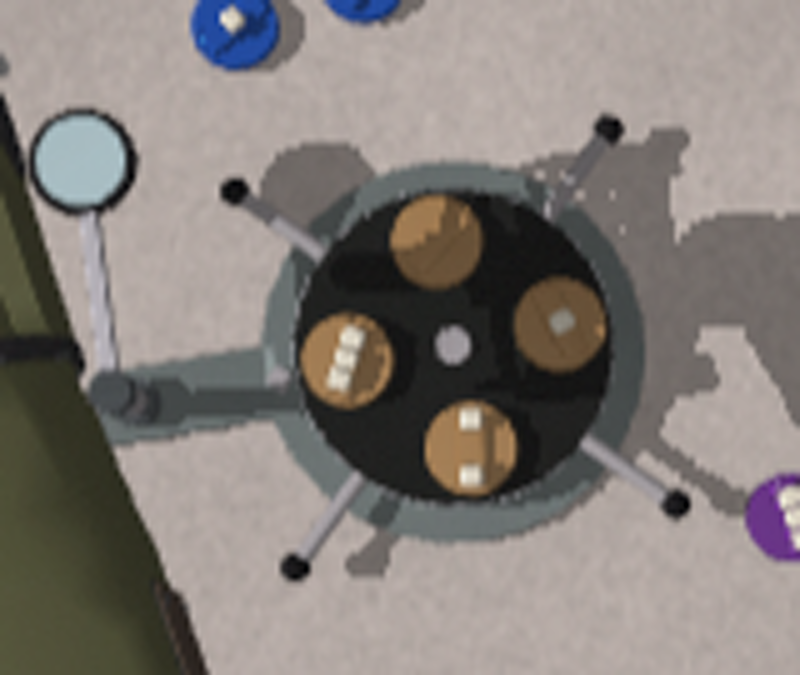

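View pics/s9.png

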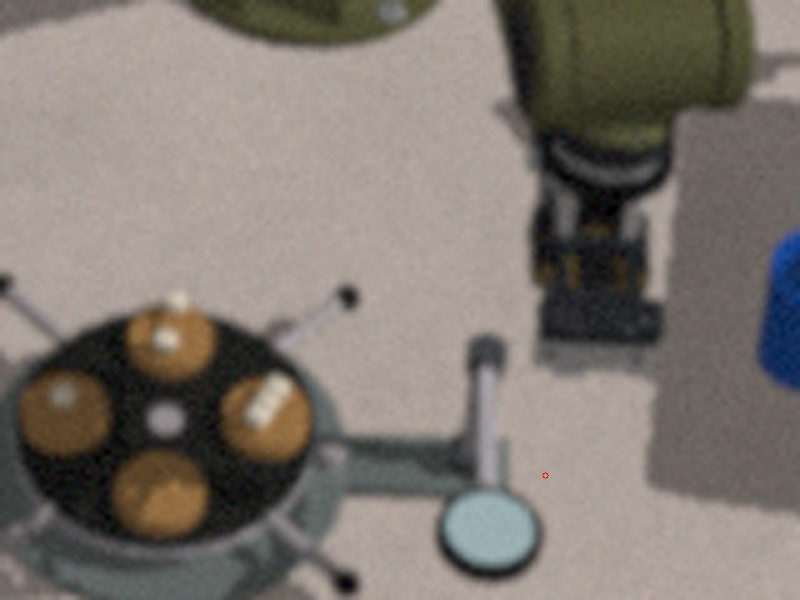

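Request:
arm_command(deltas=[{"xyz": [0, 0, -0.03], "turn": [0, 0, 0]}, {"xyz": [0, 0, -0.03], "turn": [0, 0, 0]}, {"xyz": [0, 0, -0.03], "turn": [0, 0, 0]}, {"xyz": [0, 0, -0.015], "turn": [0, 0, 0]}, {"xyz": [0, 0, 0], "turn": [0, 0, 0]}, {"xyz": [0, 0, 0], "turn": [0, 0, 0]}])

```text
clock: 13.2
eef_pos: [610.9, 256.4, 128.9]
eef_rot: [3.14, -0.0, 1.715]
wrist_force: [-0.3, -0.3, -0.8]
finger_gap: 0.3
```

```bash
python3 - <<'E'
from h import *
s=read_state();e=s['eef_pos'];print(e,s['wrist_force'])
c=camera('scene');crop(c,270,120,160,120,5,'s10.png')
pv=np.array([532,204.]);d=e[:2]-pv;t0=np.degrees(np.arctan2(d[1],d[0]));r0=np.hypot(*d);print(t0,r0)
p=e[:2]
for i in range(26):
    th=t0-4*(i+1);r=max(86,r0-2.5*(i+1));q=pv+r*np.array([np.cos(np.radians(th)),np.sin(np.radians(th))]);print(i,round(th,1),np.round((q-p)/1000,4));p=q
E
```

```text
[610.9247827  256.37475608 128.92965471] [-0.28443194 -0.3446351  -0.8022512 ]
33.56838816826642 94.72188974876188
0 29.6 [ 0.0013 -0.0069]
1 25.6 [ 0.0007 -0.0068]
2 21.6 [ 0.0002 -0.0067]
3 17.6 [ 0.0009 -0.0061]
4 13.6 [ 0.0016 -0.0058]
5 9.6 [ 0.0012 -0.0059]
6 5.6 [ 0.0008 -0.006 ]
7 1.6 [ 0.0004 -0.006 ]
8 -2.4 [-0.    -0.006]
9 -6.4 [-0.0005 -0.006 ]
10 -10.4 [-0.0009 -0.0059]
11 -14.4 [-0.0013 -0.0059]
12 -18.4 [-0.0017 -0.0058]
13 -22.4 [-0.0021 -0.0056]
14 -26.4 [-0.0025 -0.0055]
15 -30.4 [-0.0029 -0.0053]
16 -34.4 [-0.0032 -0.0051]
17 -38.4 [-0.0036 -0.0048]
18 -42.4 [-0.0039 -0.0046]
19 -46.4 [-0.0042 -0.0043]
20 -50.4 [-0.0045 -0.004 ]
21 -54.4 [-0.0048 -0.0037]
22 -58.4 [-0.005  -0.0033]
23 -62.4 [-0.0052 -0.003 ]
24 -66.4 [-0.0054 -0.0026]
25 -70.4 [-0.0056 -0.0022]
```

View pics/s10.png

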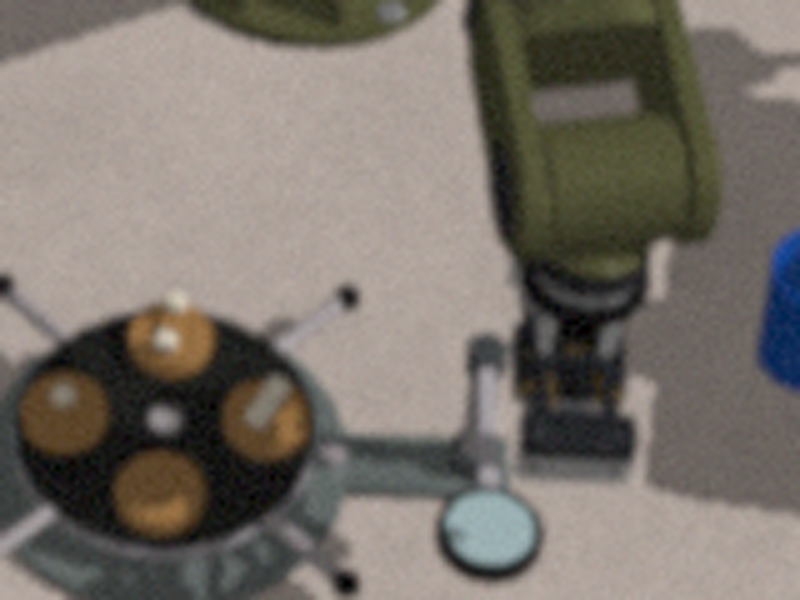

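Request:
arm_command(deltas=[{"xyz": [0.0013, -0.0069, -0.003], "turn": [0, 0, 0]}, {"xyz": [0.0007, -0.0068, 0], "turn": [0, 0, 0]}, {"xyz": [0.0002, -0.0067, 0], "turn": [0, 0, 0]}, {"xyz": [0.0009, -0.0061, 0], "turn": [0, 0, 0]}, {"xyz": [0.0016, -0.0058, 0], "turn": [0, 0, -0.07]}, {"xyz": [0.0012, -0.0059, 0], "turn": [0, 0, -0.07]}, {"xyz": [0.0008, -0.006, 0], "turn": [0, 0, -0.07]}, {"xyz": [0.0004, -0.006, 0], "turn": [0, 0, -0.07]}])

```text
clock: 14.25
eef_pos: [617.5, 205.8, 124.5]
eef_rot: [-3.141, -0.0, 1.433]
wrist_force: [0.5, 1.7, -0.1]
finger_gap: 0.6
```

```bash
python3 - <<'E'
from h import *
s=read_state();e=s['eef_pos'];print(e,s['wrist_force'],s['moment'])
c=camera('scene');crop(c,270,120,160,120,5,'s11.png')
E
```

```text
[617.46409265 205.82957532 124.4850966 ] [ 0.52519843  1.65288378 -0.06887349] [0.21227786 0.23825231 0.02566823]
```

View pics/s11.png

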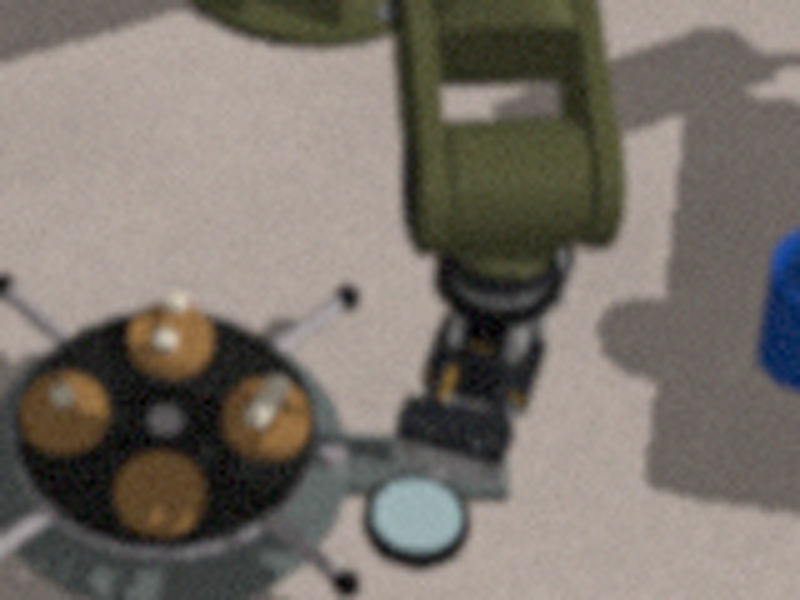

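The lens is swinging with about 1.7 N. Continuing the arc.

Request:
arm_command(deltas=[{"xyz": [0, -0.006, 0], "turn": [0, 0, -0.07]}, {"xyz": [-0.0005, -0.006, 0], "turn": [0, 0, -0.07]}, {"xyz": [-0.0009, -0.0059, 0], "turn": [0, 0, -0.07]}, {"xyz": [-0.0013, -0.0059, 0], "turn": [0, 0, -0.07]}, {"xyz": [-0.0017, -0.0058, 0], "turn": [0, 0, -0.07]}, {"xyz": [-0.0021, -0.0056, 0], "turn": [0, 0, -0.07]}, {"xyz": [-0.0025, -0.0055, 0], "turn": [0, 0, -0.07]}, {"xyz": [-0.0029, -0.0053, 0], "turn": [0, 0, -0.07]}, {"xyz": [-0.0032, -0.0051, 0], "turn": [0, 0, -0.07]}, {"xyz": [-0.0036, -0.0048, 0], "turn": [0, 0, -0.07]}, {"xyz": [-0.0039, -0.0046, 0], "turn": [0, 0, -0.07]}, {"xyz": [-0.0042, -0.0043, 0], "turn": [0, 0, -0.07]}])

```text
clock: 15.8
eef_pos: [590.7, 141.2, 124.6]
eef_rot: [-3.142, -0.001, 0.595]
wrist_force: [0.3, 2.0, -1.1]
finger_gap: 0.4
```

```bash
python3 - <<'E'
from h import *
s=read_state();e=s['eef_pos'];print(e,s['wrist_force'],s['joints'])
d=e[:2]-[532,204];print(np.degrees(np.arctan2(d[1],d[0])),np.hypot(*d))
c=camera('scene');crop(c,270,120,160,120,5,'s12.png')
c=camera('top');crop(c,240,135,160,135,5,'t12.png')
E
```

```text
[590.72974273 141.20397786 124.56807304] [ 0.32275797  1.98547761 -1.10673044] [1.74215655e-01 5.10638638e-01 1.44794925e+00 2.99537671e-04
 1.18247766e+00 1.15028347e+00]
-46.91641467715317 85.97978295938398
```

View pics/s12.png

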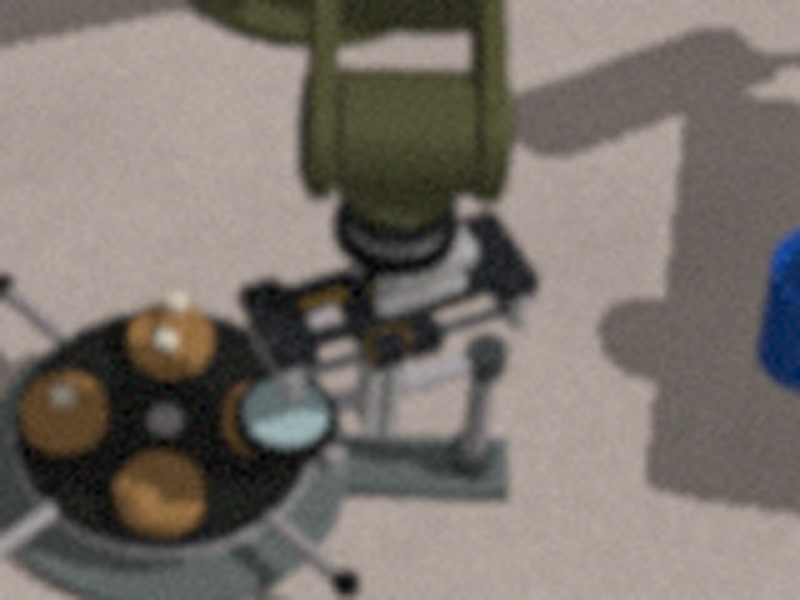

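View pics/t12.png

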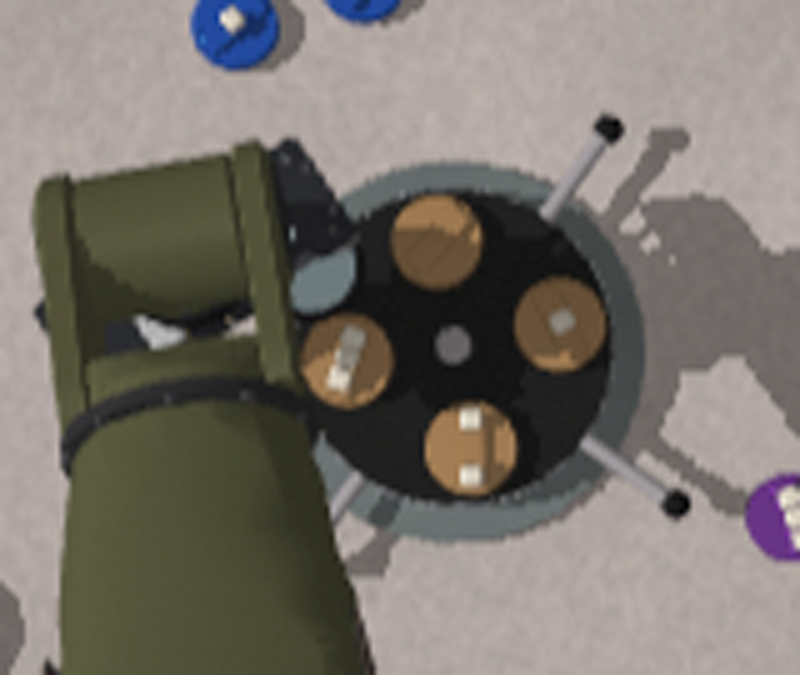

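Request:
arm_command(deltas=[{"xyz": [-0.0045, -0.004, 0], "turn": [0, 0, -0.07]}, {"xyz": [-0.0048, -0.0037, 0], "turn": [0, 0, -0.07]}, {"xyz": [-0.005, -0.0033, 0], "turn": [0, 0, -0.07]}, {"xyz": [-0.0052, -0.003, 0], "turn": [0, 0, -0.07]}, {"xyz": [-0.003, -0.0015, 0], "turn": [0, 0, -0.04]}, {"xyz": [0, 0, 0], "turn": [0, 0, 0]}])

```text
clock: 16.65
eef_pos: [568.3, 125.8, 124.6]
eef_rot: [3.141, -0.0, 0.278]
wrist_force: [-0.4, -0.2, 0.4]
finger_gap: 0.5
```

Request:
arm_command(deltas=[{"xyz": [-0.0015, -0.0006, 0], "turn": [0, 0, -0.017]}, {"xyz": [-0.0015, -0.0006, 0], "turn": [0, 0, -0.017]}])

```text
clock: 16.9
eef_pos: [565.4, 124.5, 124.6]
eef_rot: [3.141, -0.0, 0.241]
wrist_force: [2.3, -1.0, 1.8]
finger_gap: 0.1
```

```bash
python3 - <<'E'
from h import *
s=read_state();e=s['eef_pos'];print(e,s['wrist_force'],s['joints'])
d=e[:2]-[532,204];print(np.degrees(np.arctan2(d[1],d[0])),np.hypot(*d))
c=camera('scene');crop(c,270,120,160,120,5,'s13.png')
E
```

```text
[565.41686484 124.47604223 124.56331368] [ 2.28949314 -1.01020276  1.77403471] [ 1.53512720e-01  4.51551023e-01  1.53635580e+00 -1.93637954e-04
  1.15317260e+00  1.48290317e+00]
-67.20730433355804 86.25976301404968
```

View pics/s13.png

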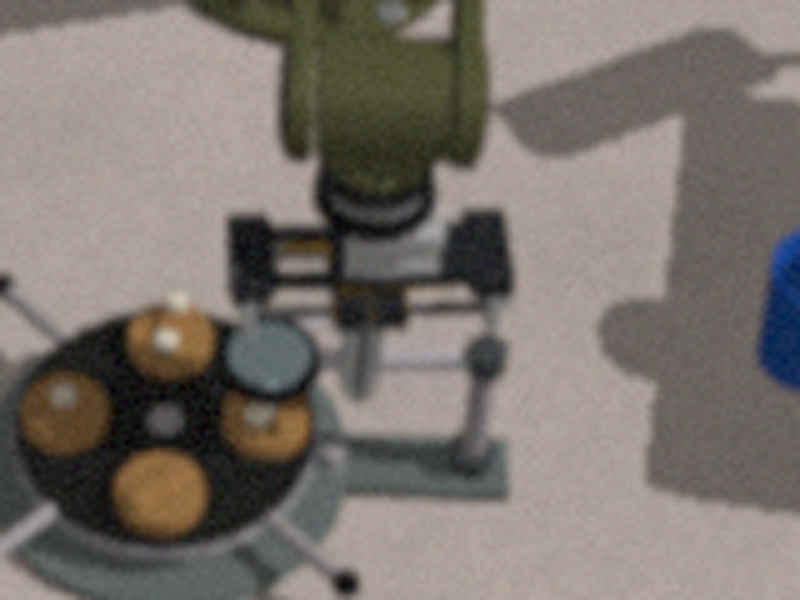

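Request:
arm_command(deltas=[{"xyz": [-0.0014, -0.0006, 0], "turn": [0, 0, -0.017]}, {"xyz": [-0.0014, -0.0006, 0], "turn": [0, 0, -0.017]}, {"xyz": [0, 0, 0], "turn": [0, 0, 0]}])

```text
clock: 17.32
eef_pos: [562.3, 123.4, 124.4]
eef_rot: [-3.141, 0.0, 0.208]
wrist_force: [0.2, 0.4, 0.1]
finger_gap: 0.6
```

Request:
arm_command(deltas=[{"xyz": [-0.0014, -0.0005, 0], "turn": [0, 0, -0.017]}, {"xyz": [0, 0, 0], "turn": [0, 0, 0]}])

```text
clock: 17.58
eef_pos: [560.9, 122.8, 124.4]
eef_rot: [-3.142, 0.0, 0.19]
wrist_force: [0.4, 0.1, 0.4]
finger_gap: -0.0
```

Request:
arm_command(deltas=[{"xyz": [-0.0014, -0.0005, 0], "turn": [0, 0, -0.017]}, {"xyz": [0, 0, 0], "turn": [0, 0, 0]}])

```text
clock: 17.82
eef_pos: [560.2, 122.5, 124.5]
eef_rot: [-3.141, -0.002, 0.173]
wrist_force: [7.0, 0.8, -2.8]
finger_gap: 0.4
```

Force rose to 7 N and the finger lags its command, which looks like the stop (expected finger angle about -71°, measured about -70.9°). Checking.

```bash
python3 - <<'E'
from h import *
s=read_state();e=s['eef_pos'];print(e,s['wrist_force'])
c=camera('scene');crop(c,270,140,120,100,6,'s14.png')
E
```

```text
[560.22240042 122.51570608 124.48045833] [ 6.98968086  0.80088347 -2.83324665]
```

View pics/s14.png

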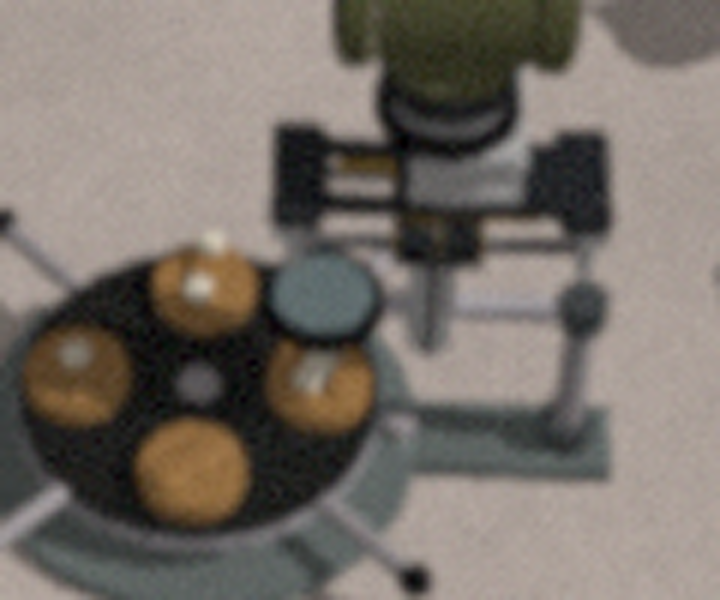

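Request:
arm_command(deltas=[{"xyz": [0.005, 0.002, 0], "turn": [0, 0, 0]}, {"xyz": [0.01, 0.002, 0], "turn": [0, 0, 0]}, {"xyz": [0.015, 0.003, 0], "turn": [0, 0, 0]}, {"xyz": [0.01, 0, 0.03], "turn": [0, 0, 0]}, {"xyz": [0, 0, 0.04], "turn": [0, 0, 0]}, {"xyz": [0, 0, 0.04], "turn": [0, 0, 0]}, {"xyz": [0, 0, 0], "turn": [0, 0, 0]}])

```text
clock: 18.75
eef_pos: [600.9, 129.6, 237.6]
eef_rot: [3.141, -0.005, 0.174]
wrist_force: [-0.7, -0.5, -0.7]
finger_gap: 0.4
```

Request:
arm_command(deltas=[{"xyz": [-0.03, 0.03, 0.01], "turn": [0, 0, 0]}, {"xyz": [-0.03, 0.03, 0], "turn": [0, 0, 0]}, {"xyz": [-0.03, 0.03, 0], "turn": [0, 0, 0]}, {"xyz": [-0.03, 0.03, 0], "turn": [0, 0, 0]}, {"xyz": [-0.03, 0.03, 0], "turn": [0, 0, 0]}, {"xyz": [-0.03, 0.03, 0], "turn": [0, 0, 0]}, {"xyz": [-0.03, 0.03, 0], "turn": [0, 0, 0]}, {"xyz": [0, 0, 0], "turn": [0, 0, 0]}])

```text
clock: 19.75
eef_pos: [388.1, 340.8, 243.7]
eef_rot: [3.141, 0.001, 0.177]
wrist_force: [0.1, -0.8, 1.1]
finger_gap: 0.4
```

```bash
python3 - <<'E'
from h import *
s=read_state();print(s['eef_pos'])
c=camera('top');crop(c,240,135,160,135,5,'t15.png')
a=np.radians(99.2);X=lambda r,z:[566.4+r*np.cos(a),-6.5+r*np.sin(a),z]
crop(c,255,180,65,50,12,'t15b.png',[X(70,135),X(215,139)])
c=camera('scene');crop(c,210,120,160,120,5,'s15.png')
E
```

```text
[388.10729578 340.81015436 243.6645589 ]
```

View pics/t15.png

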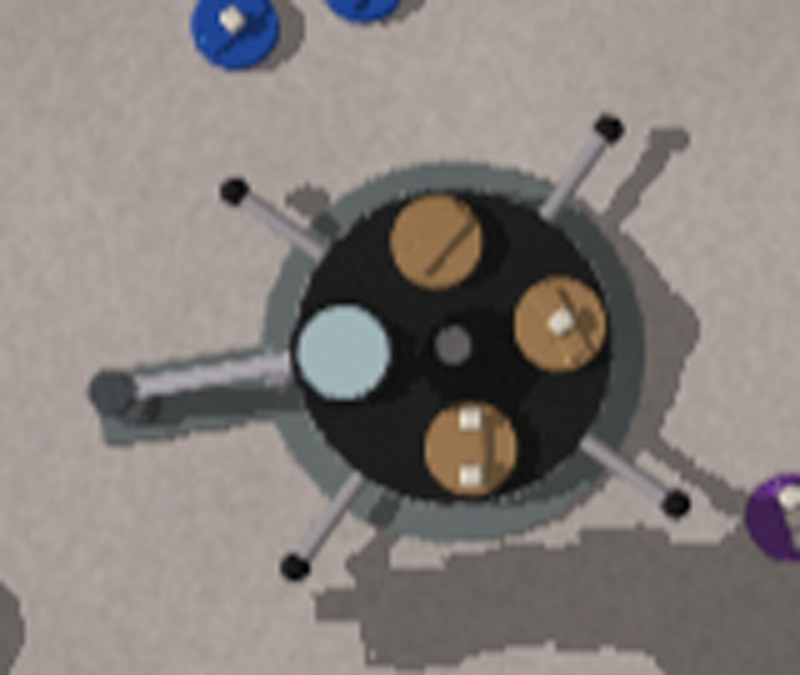

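View pics/t15b.png

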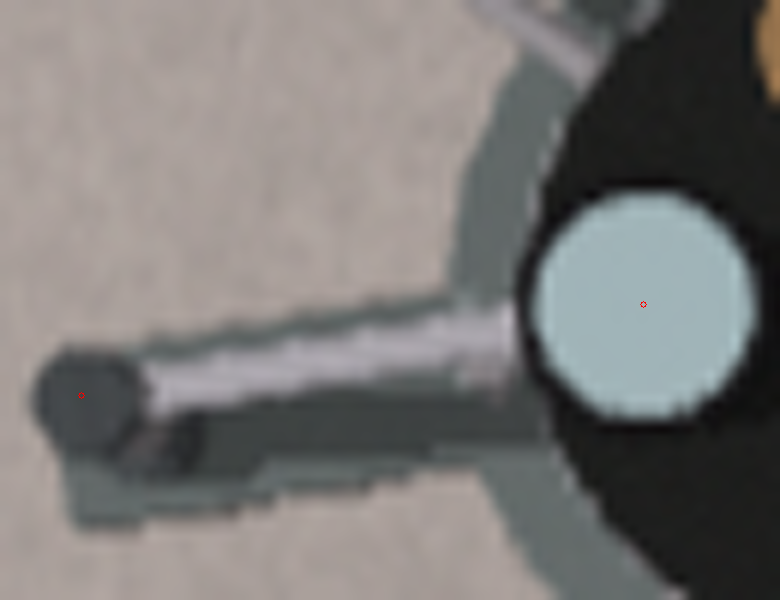

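View pics/s15.png

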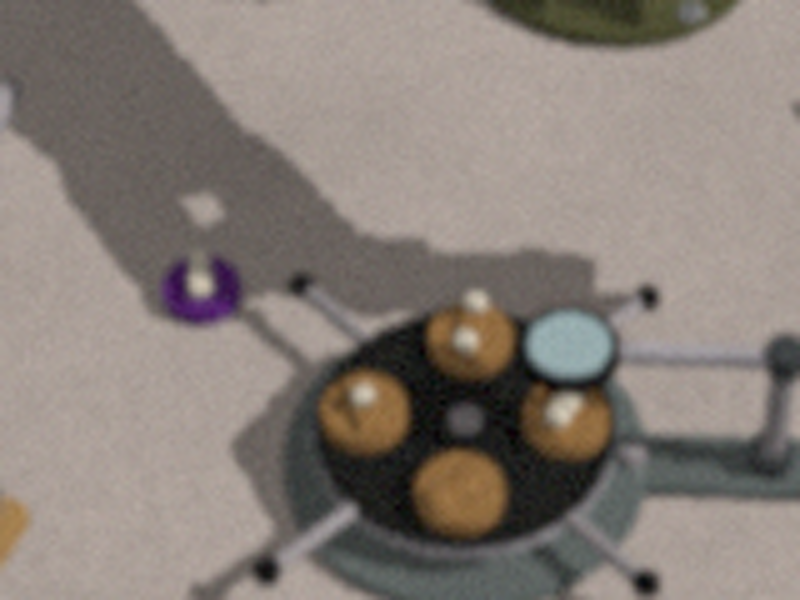

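The lens centre (645,305) falls on the predicted station mark (643,304). The balls have not moved, so the turntable is where I left it. Handing in.

```bash
python3 -c "
from cell import *
print(sign_off())"
```

```text
the job is handed in; nothing more can be done
None
```

The job is done and handed in at about 20 s of the 72 s. The three-tooth model stands at the inspection place with the magnifier's lens over it. `sign_off()` gave no verdict, so the results below are my own checks.

- **Turntable:** I pushed one spoke clockwise through about 119° with closed fingertips. The wrist force read about 2 N at most.
- **Model position:** in the top view the three-tooth model measured 99.4° and 70 mm from the axis. The station is at about 99.2° and 70 mm, so it is roughly 1 mm off. After I pushed the magnifier the spoke balls were in the same places, so the turntable had not moved.
- **Magnifier:** I pushed the bar until the finger lagged its command and the force rose to 7 N, which I took as the stop. The lens centre is within 1 pixel of the predicted station point.
- **Clearance:** the gripper was raised and moved away before hand-in. I saw no contact with the models, the plate or the bystanders, but I did not measure the bystanders' positions again at the end.

Two readings disagreed. The steel diamond, partly in shadow, read about 97° for the station direction. The two camera views also differ by about 2–3 mm on where the axis is. Both are well inside the 14 mm tolerance. One move was refused early on, apparently because "turn" was left out of its rows. The arm did not move, and I sent it again.

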